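# Close up the battery bay of a video light

### The arm

A 6-joint arm with a two-finger parallel gripper is mounted at the origin on the work surface. World frame = base frame: x ahead of the robot, y to its left, z up, the work surface at z = 0. Lengths are in m, angles in rad, forces in N, time in s.
With the tool pointing down it reaches from about 0.325 to 0.925 m from the base axis. Payload 3.1 kg.
Tool frame: the origin (TCP) lies between the finger pads; the fingertips stand env.tcp_to_tips ahead of it and the grasp point (between the pads) lies 5 mm behind it (env.tcp_to_tips is the distance from the TCP to the fingertips, in m); z points along the fingers, y is the line along which they close (so a half turn about z gives the same grasp; the last joint's range is limited). The gripper opens to 85 mm and grips with 20 to 120 N. Pads are 22 mm wide; open, the fingers measure 114 mm over their backs; the gripper's body (76 mm by 85 mm) begins 54 mm behind the grasp point. The pads swing forward as they close: fully open they stand 13 mm farther back than shut.
Start: joints at [1.223, 0.217, 1.613, -0, 1.311, -0.112], TCP at [0.146, 0.608, 0.245] pointing down, gripper open.
Joint ranges: [-2.75, 2.75], [-0.78, 2.1], [0.31, 2.55], [-1.13, 4.27], [0.13, 2.63], [-2.58, 2.58]. Speed limits (rad/s): [2.79, 2.79, 3.14, 3.14, 3.14, 3.14].

### API

Orientations are given as a unit quaternion [w, x, y, z].
In Python, from bench import env, get_image gives the robot as it stands.
- The arm moves only by the tool drive_tool, never from a script. Its argument "commands" is a list of rows, each an object with "grip": the closure, from -1 (fully open) to 1 (shut); "linear": the shift along the tool's x, y, z in mm, a list of three; "delta_rot": the turn, a rotation vector about the tool's x, y, z in rad, a list of three. In form: [{"grip": grip, "linear": [dx, dy, dz], "delta_rot": [wx, wy, wz]}, ...]. A call has 1 to 5 rows; each row is the pose to reach, as a shift and turn from the pose commanded when the call began, along the tool's axes at that moment; what a row does not reach only later rows make up. A row lasts 1/10 s, in which the tool goes at most 50 mm and 8.59 degrees, less where a joint would pass 70% of its speed; a pose out of reach is approached as far as the arm can. A call with a gripper value outside its range is refused whole. The fingers move at their own pace and stop on an object; "squeeze" is the grip in N (left out, the last holds). Time passes only in rows, so rows that repeat a pose let the fingers close. It gives the time, the measured TCP pose, the force, the opening and the grip force at its end, in the units of the state.
- env.get_obs(): the state, without advancing time (a new reading comes with each control period).
- get_image(name): name is "side" or "top" or "wrist"; returns a dict with "color" (420x560x3 uint8, red, green, blue), "camera_matrix" (3x3 intrinsics, pixels), "rvec" (rotation vector, rad) and "tvec" (3), from world to camera coordinates, as OpenCV has them. Camera axes: x right, y down, z forward; pixel columns grow to the right and rows downward; lengths in m; the calibration is good to about 2 mm. A picture is of the moment at which its call begins. There is no depth.
- env.hand_in(): hands the job in; it is judged then, once.
The state is a dict: "t": time; "joint_pos": joint angles; "qd": joint speeds; "joint_efforts": joint torques, N m; "position": TCP position; "ee_rot": TCP orientation; "wrist_force": force on the tool from outside, world axes, zero at the start; "ft_torque": the same for the moment, N m; "grip_width": finger opening in m; "grasp_force": force on a finger pad.
Only numpy, scipy, OpenCV 4.12 (cv2) and the standard library are available. Lean on these libraries where they do the work, as an engineer would, in place of code of your own. Each camera call takes 0.05 s, during which the arm holds its last target. There are 200 camera calls.

### The job

Lay the loose battery pack flat in the open bay on the back of the video light, slide the cover fully shut over it, then take the screwdriver from its wooden block and, pressing its bit down into the slot, turn the cover's screw clockwise with it as far as it goes. Stand the screwdriver back in its block. Turn the screw only with the screwdriver, and leave the phone, the mug and the mouse alone.

Things in the scene. Friction and masses are not known exactly. Their poses are not given: they have to be found in the camera images.
- light: Black flat video light, 170 x 104 x 32 mm (x, y, z), fixed on the desk, its back upward. Origin: centre of underside; x along its length, z up. Deck at z = 32 mm; bay towards -x, open cover towards +x. Two rails, 4 mm wide, 5 mm high, on the deck at y = +-43.5 mm from x = -15 to +83 mm. Dark 18 mm knobs stand out 12 mm from its long sides at x = 30 mm.
- bay (a point): Centre of the bay's floor, at (-43, 0, 14.5) mm of the light, axes as the light. Pocket open at the top, 46 mm (x) by 64 mm (y), 17.5 mm deep. The pack lies in it with its 54 mm side along y, either way round, its top 1.5 mm below the deck. Beside it in +-y is 20 mm of bare deck; the open cover's edge is 0 to 8 mm beyond its +x side.
- battery: Loose white battery pack, dark label on top, 36 x 54 x 16 mm (x, y, z), about 90 g, lying flat on the desk. Origin: centre of underside, z up. May be gripped across 54 or 36 mm; held across the 54 mm near its top, the fingers come down on bare deck beside the bay, and it may be let go with its lower half in the bay.
- cover (a joint): How far the grey cover is open, m: 0 shut, 0.060 fully open; 0.052 to 0.060 at the start. It slides on the deck, shutting towards the light's -x, stiffly (5 N), and stays put. Plate 92 (x) x 80 (y) x 4 mm with a ridge across its +x end, 8 mm (x) x 60 mm (y), its top 18 mm above the deck; shut, it spans x = -72 to +20 mm of the light.
- cover_ridge (a point): Middle of the outer (+x) face of the cover's ridge, 12 mm above the deck, moving with the cover; axes as the light. Pushing this face towards the light's -x (with shut fingers standing just above the deck, say) shuts the cover.
- screw_slot (a point): Centre of the floor of the screw's slot, turning with it; the slot runs along x, z is up. Steel screw head, 24 mm wide, on the cover; at x = -4, y = 0 mm of the light when shut. Slot 6 mm wide to 2.5 mm above its floor, then flaring at 45 deg to 10 mm wide at the rim, 5 mm above it; 20 mm long. Floor 41 mm above the desk when loose, sinking 2 mm as it is driven: the bit must follow.
- screw (a joint): Angle of the screw, rad, growing clockwise seen from above: 0 to 0.25 at the start, 1.5 is tight (a firm stop). It resists with about 0.06 N m and stays where it is left.
- driver: Screwdriver upright in its block, about 120 g. Origin: centre of the bit's lower end; z up to the handle, x along the blade's width. Flat blade 12 (x) x 3 (y) mm, shank 8 mm thick, collar 32 mm wide from z = 66 to 70 mm, square black handle 26 x 26 mm, sides along x and y, z = 70 to 150 mm. Hold it upright by the handle.
- driver_tip (a point): Centre of the lower end of the screwdriver's bit, axes as driver.
- block: Wooden block 64 x 64 x 78 mm, fixed on the desk on one side of the light (the pack on the other). Origin: centre of underside, z up. A 20 x 20 mm hole, 74 mm deep, in the middle of its top; the shank hangs in it, the collar rests on the top, the bit's end is then 12 mm above the desk. Any yaw of the screwdriver fits.
- phone: Black phone lying on the desk, 148 x 72 x 9 mm, beyond the light; to be left alone.
- mug: White mug, 82 mm in diameter, 95 mm high, beyond the light; to be left alone.
- mouse: Black computer mouse, 105 x 62 x 34 mm, beyond the light; to be left alone.
Things that resemble listed ones, but are neither listed nor needed, are in the scene too. Leave any green look-alike of the driver alone. Of the things shaped like the battery, the white one is meant.

How it is judged:
By the outcome, as a careful person would: the job done as asked, in the order asked, and still so for the second after the job is handed in, with the robot touching nothing.
It also fails if it takes over 72 s, if anything falls off the work surface, if the arm or the gripper's body presses on something with over 40 N, if the wrist force passes 120 N, or if a joint passes its speed limit or range.

## Working session

There is one attempt and no reset: what is moved stays moved. The work goes in short steps, Python scripts to look and compute and a tool call to move; the robot and the scene stay as the last step left them, time stands still between calls to the robot, and variables do not carry over. Pictures are saved under pics/ and viewed, at most 10 in all, crops included, and the job is handed in when it is done.

Besides the shell and the picture viewer there is one more tool, called after "Emit:" as name(argument=value, ...), one argument or row to a line, values as JSON. drive_tool: Moves the arm, as the interface text tells. Its arguments: {"type":"object","properties":{"commands":{"type":"array","items":{"type":"object","properties":{"grip":{"type":"number"},"linear":{"type":"array","items":{"type":"number"}},"delta_rot":{"type":"array","items":{"type":"number"}}}}},"squeeze":{"type":"number"}},"required":["commands"]}

```bash
mkdir -p pics; cat > h.py <<'E'
import numpy as np, cv2
from bench import env, get_image
def snap(n,f):
    im=get_image(n); cv2.imwrite(f'pics/{f}.png',im['color'][...,::-1])
    np.savez(f'pics/{f}.npz',**{k:np.array(v) for k,v in im.items()}); return im
def load(f): return np.load(f'pics/{f}.npz')
def unproj(c,uv,z):
    uv=np.array(uv,float).reshape(-1,1,2)
    R=cv2.Rodrigues(c['rvec'].ravel())[0]; t=c['tvec'].ravel()
    p=cv2.undistortPoints(uv,c['camera_matrix'],None).reshape(-1,2)
    d=np.c_[p,np.ones(len(p))]@R; o=-R.T@t
    z=np.broadcast_to(z,len(p))
    return o+d*((z-o[2])/d[:,2])[:,None]
def proj(c,P): return cv2.projectPoints(np.array(P,float).reshape(-1,3),c['rvec'],c['tvec'],c['camera_matrix'],None)[0].reshape(-1,2)
def crop(f,x,y,w,h,s,g):
    im=cv2.imread(f'pics/{f}.png')[y:y+h,x:x+w]; cv2.imwrite(f'pics/{g}.png',cv2.resize(im,None,fx=s,fy=s,interpolation=cv2.INTER_CUBIC))
E
python3 - <<'E'
from h import *
a=snap('top','t0');b=snap('side','s0')
for c in (a,b):
    R=cv2.Rodrigues(c['rvec'])[0];print(-R.T@np.ravel(c['tvec']))
cv2.imwrite('pics/a0.png',cv2.resize(cv2.imread('pics/t0.png'),(800,600)))
print(env.get_obs(),env.tcp_to_tips)
E
```

```text
[ 0.37479072 -0.00269506  1.41192808]
[0.19042544 0.46378074 0.53322285]
{'t': 0.1, 'joint_pos': array([ 1.22281957e+00,  2.17689703e-01,  1.61480293e+00,  3.59249876e-06,
        1.31131209e+00, -1.12187367e-01]), 'qd': array([ 0.00033588, -0.00294895, -0.0036153 ,  0.0003026 , -0.00256196,
       -0.00121057]), 'joint_efforts': array([-1.30997305e-03, -3.98078871e+01, -3.04969275e+01, -1.96067094e-04,
        4.35605500e-03, -2.04717787e-05]), 'position': array([0.14572972, 0.60703361, 0.24407673]), 'ee_rot': array([-2.53929517e-04,  1.17622169e-01,  9.93057804e-01, -1.07649326e-03]), 'wrist_force': array([-1.45576373,  0.10816321,  0.02211922]), 'ft_torque': array([ 0.01337699, -0.06087114, -0.00744181]), 'grasp_force': 0.0, 'grip_width': 0.08548777218781568} 0.014
```

View pics/a0.png

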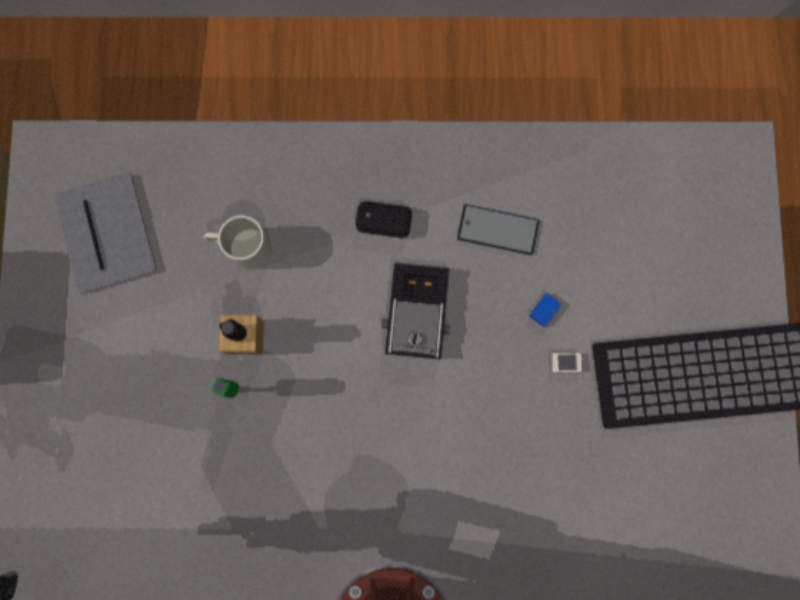

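View pics/s0.png

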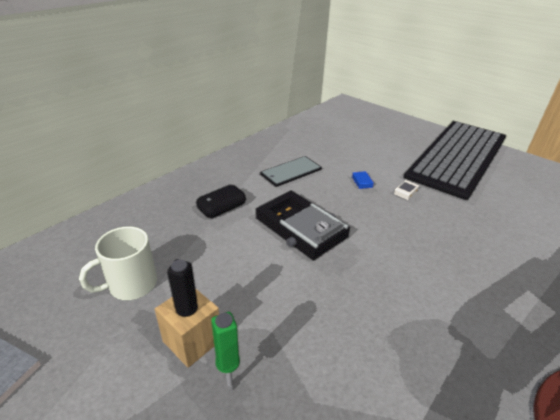

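```bash
python3 - <<'E'
from h import *
crop('t0',260,180,155,75,5,'c1')
E
```

```text
(no output)
```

View pics/c1.png

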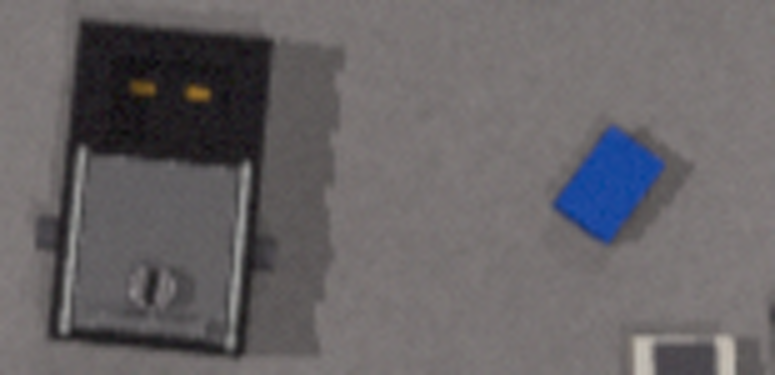

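```bash
python3 - <<'E'
from h import *
c=load('t0'); f=lambda x,y:(260+x/5-.4,180+y/5-.4)
P=unproj(c,[f(80,22),f(272,40),f(240,353),f(50,338)],.032)
print('light',P.round(4),P.mean(0),[np.linalg.norm(P[i]-P[i-1]).round(4) for i in range(4)])
a=(P[0]+P[1]-P[2]-P[3])[:2];print('yaw of -x',np.arctan2(a[1],a[0]))
im=c['color'].astype(int)
m=np.zeros(im.shape[:2],np.uint8);s=im[240:270,380:415];m[240:270,380:415]=(s.min(2)>150)
ys,xs=np.nonzero(m);print(len(xs),xs.min(),xs.max(),ys.min(),ys.max())
r=cv2.minAreaRect(np.c_[xs,ys].astype(np.float32));B=unproj(c,cv2.boxPoints(r),.016);print('bat',r,B.round(4),B.mean(0))
h=cv2.cvtColor(c['color'],cv2.COLOR_RGB2HSV)[210:260,140:195]
m=((h[...,1]>90)&(h[...,2]>70)).astype(np.uint8);ys,xs=np.nonzero(m)
r=cv2.minAreaRect(np.c_[xs+140,ys+210].astype(np.float32));K=unproj(c,cv2.boxPoints(r),.078);print('block',r,K.round(4),K.mean(0))
crop('t0',140,205,60,80,7,'c2')
E
```

```text
light [[ 0.6545 -0.0029  0.032 ]
 [ 0.6449 -0.1053  0.032 ]
 [ 0.4779 -0.0871  0.032 ]
 [ 0.4855  0.0125  0.032 ]] [ 0.56567469 -0.0456815   0.032     ] [np.float64(0.1696), np.float64(0.1029), np.float64(0.168), np.float64(0.0999)]
yaw of -x -0.09995769158653589
79 387 406 247 259
bat ((396.5, 253.0), (12.0, 19.0), 90.0) [[ 0.488  -0.2987  0.016 ]
 [ 0.4881 -0.349   0.016 ]
 [ 0.4563 -0.3479  0.016 ]
 [ 0.4562 -0.2977  0.016 ]] [ 0.47214503 -0.32334613  0.016     ]
block ((168.5, 234.0), (26.0, 29.0), 90.0) [[0.5482 0.3076 0.078 ]
 [0.5484 0.2335 0.078 ]
 [0.4819 0.2317 0.078 ]
 [0.4817 0.3052 0.078 ]] [0.51506228 0.26951368 0.078     ]
```

Emit:
drive_tool(
  commands=[
    {"grip":-1,"linear":[-46,-20,0],"delta_rot":[0,0,-0.12]},
    {"grip":-1,"linear":[-92,-40,0],"delta_rot":[0,0,-0.236]},
    {"grip":-1,"linear":[-138,-60,0],"delta_rot":[0,0,-0.236]},
    {"grip":-1,"linear":[-184,-79,0],"delta_rot":[0,0,-0.236]},
    {"grip":-1,"linear":[-229,-99,0],"delta_rot":[0,0,-0.236]},
  ],
)

```text
t: 0.6
position: [0.3466, 0.4564, 0.2448]
ee_rot: [-0.0, -0.0, 1.0, -0.0]
wrist_force: [0.3, 0.2, 0.8]
grip_width: 0.0855
grasp_force: 0.0
```

Emit:
drive_tool(
  commands=[
    {"grip":-1,"linear":[-20,-46,0],"delta_rot":[0,0,0]},
    {"grip":-1,"linear":[-40,-92,0],"delta_rot":[0,0,0]},
    {"grip":-1,"linear":[-60,-138,0],"delta_rot":[0,0,0]},
    {"grip":-1,"linear":[-80,-184,0],"delta_rot":[0,0,0]},
    {"grip":-1,"linear":[-100,-229,0],"delta_rot":[0,0,0]},
  ],
)

```text
t: 1.1
position: [0.4456, 0.227, 0.2449]
ee_rot: [-0.0, -0.0, 1.0, -0.0]
wrist_force: [0.8, -0.3, 0.8]
grip_width: 0.0859
grasp_force: 0.0
```

Emit:
drive_tool(
  commands=[
    {"grip":-1,"linear":[-5,-49,0],"delta_rot":[0,0,0]},
    {"grip":-1,"linear":[-10,-98,0],"delta_rot":[0,0,0]},
    {"grip":-1,"linear":[-15,-147,0],"delta_rot":[0,0,0]},
    {"grip":-1,"linear":[-20,-196,0],"delta_rot":[0,0,0]},
    {"grip":-1,"linear":[-26,-245,0],"delta_rot":[0,0,0]},
  ],
)

```text
t: 1.6
position: [0.471, -0.0179, 0.245]
ee_rot: [-0.0, -0.0, 1.0, 0.0]
wrist_force: [0.9, 0.2, -0.4]
grip_width: 0.0854
grasp_force: 0.0
```

Emit:
drive_tool(
  commands=[
    {"grip":-1,"linear":[0,-49,0],"delta_rot":[0,0,0]},
    {"grip":-1,"linear":[0,-98,0],"delta_rot":[0,0,0]},
    {"grip":-1,"linear":[0,-147,0],"delta_rot":[0,0,0]},
    {"grip":-1,"linear":[0,-196,0],"delta_rot":[0,0,0]},
    {"grip":-1,"linear":[0,-245,0],"delta_rot":[0,0,0]},
  ],
)

```text
t: 2.1
position: [0.471, -0.2628, 0.2449]
ee_rot: [-0.0, 0.0, 1.0, 0.0]
wrist_force: [0.6, -0.0, 0.7]
grip_width: 0.0855
grasp_force: 0.0
```

Emit:
drive_tool(
  commands=[
    {"grip":-1,"linear":[0,-30,35],"delta_rot":[0,0,0]},
    {"grip":-1,"linear":[0,-60,70],"delta_rot":[0,0,0]},
    {"grip":-1,"linear":[0,-60,95],"delta_rot":[0,0,0]},
    {"grip":-1,"linear":[0,-60,95],"delta_rot":[0,0,0]},
  ],
)

```text
t: 2.5
position: [0.4682, -0.3192, 0.1448]
ee_rot: [-0.004, 0.001, 1.0, 0.004]
wrist_force: [0.1, -0.1, 0.5]
grip_width: 0.0853
grasp_force: 0.0
```

```bash
python3 - <<'E'
from h import *
c=snap('wrist','w1'); print(env.get_obs()['position'])
m=(c['color'].min(2)>140).astype(np.uint8)
n,l,s,ce=cv2.connectedComponentsWithStats(m); print(s[s[:,4]>200])
E
```

```text
[ 0.46973959 -0.31970709  0.14747999]
[[     0      0    560    420 187172]
 [    81     44    450    322  41656]
 [   419     85     33     34    298]
 [   446    107     32     27    222]
 [   512    243     34     81    323]]
```

View pics/w1.png

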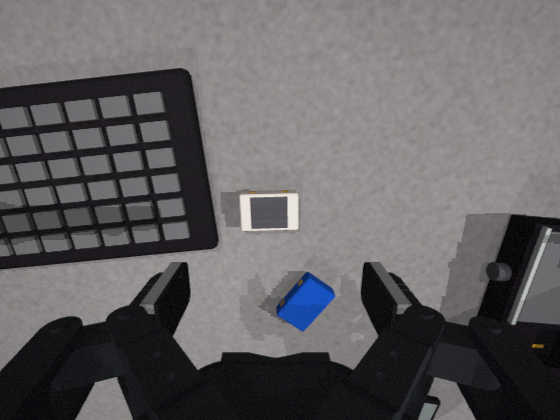

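```bash
python3 - <<'E'
from h import *
c=load('w1');P=unproj(c,[(240,193),(298,192),(299,231),(241,231)],.016)
print(P.round(4),P.mean(0)); R=cv2.Rodrigues(c['rvec'].ravel())[0];print(-R.T@c['tvec'].ravel(),R[2])
E
```

```text
[[ 0.4548 -0.3506  0.016 ]
 [ 0.4541 -0.2984  0.016 ]
 [ 0.4915 -0.2967  0.016 ]
 [ 0.4912 -0.3509  0.016 ]] [ 0.47289387 -0.32413219  0.016     ]
[ 0.39472616 -0.32091146  0.27419334] [ 0.28482106  0.00709021 -0.95855448]
```

Emit:
drive_tool(
  commands=[
    {"grip":-1,"linear":[-2,-1.5,45],"delta_rot":[0,0,0]},
    {"grip":-1,"linear":[-2,-1.5,85],"delta_rot":[0,0,0]},
    {"grip":-1,"linear":[-2,-1.5,110],"delta_rot":[0,0,0]},
    {"grip":-1,"linear":[-2,-1.5,110],"delta_rot":[0,0,0]},
    {"grip":-1,"linear":[-2,-1.5,110],"delta_rot":[0,0,0]},
  ],
)

```text
t: 3.05
position: [0.4749, -0.3228, 0.042]
ee_rot: [0.001, -0.001, 1.0, -0.001]
wrist_force: [0.1, -0.3, 0.6]
grip_width: 0.0855
grasp_force: 0.0
```

Emit:
drive_tool(
  commands=[
    {"grip":-1,"linear":[2,-1,12],"delta_rot":[0,0,0]},
    {"grip":-1,"linear":[2,-1,20.5],"delta_rot":[0,0,0]},
    {"grip":0.0,"linear":[2,-1,20.5],"delta_rot":[0,0,0]},
    {"grip":0.4,"linear":[2,-1,20.5],"delta_rot":[0,0,0]},
    {"grip":0.4,"linear":[2,-1,20.5],"delta_rot":[0,0,0]},
  ],
  squeeze=40,
)

```text
t: 3.55
position: [0.4723, -0.3241, 0.0207]
ee_rot: [0.001, -0.0, 1.0, -0.0]
wrist_force: [0.7, -0.2, -0.8]
grip_width: 0.0527
grasp_force: 41.9
```

Emit:
drive_tool(
  commands=[
    {"grip":0.6,"linear":[0,0,0],"delta_rot":[0,0,0]},
    {"grip":0.6,"linear":[0,0,0],"delta_rot":[0,0,0]},
    {"grip":0.6,"linear":[0,0,0],"delta_rot":[0,0,0]},
  ],
)

```text
t: 3.85
position: [0.4722, -0.324, 0.0205]
ee_rot: [0.001, -0.0, 1.0, -0.0]
wrist_force: [-0.5, -0.3, 3.1]
grip_width: 0.0524
grasp_force: 42.3
```

Emit:
drive_tool(
  commands=[
    {"grip":0.6,"linear":[0,0,-40],"delta_rot":[0,0,0]},
    {"grip":0.6,"linear":[0,0,-85],"delta_rot":[0,0,0]},
    {"grip":0.6,"linear":[-8,30,-120],"delta_rot":[0,0,0.05]},
    {"grip":0.6,"linear":[-16,70,-145],"delta_rot":[0,0,0.1]},
    {"grip":0.6,"linear":[-26,115,-150],"delta_rot":[0,0,0.1]},
  ],
)

```text
t: 4.35
position: [0.4999, -0.2094, 0.174]
ee_rot: [0.003, 0.051, 0.999, -0.002]
wrist_force: [0.6, 0.4, -1.0]
grip_width: 0.0524
grasp_force: 42.8
```

Emit:
drive_tool(
  commands=[
    {"grip":0.6,"linear":[0,49,0],"delta_rot":[0,0,0]},
    {"grip":0.6,"linear":[0,98,0],"delta_rot":[0,0,0]},
    {"grip":0.6,"linear":[0,140,0],"delta_rot":[0,0,0]},
    {"grip":0.6,"linear":[0,160,0],"delta_rot":[0,0,0]},
    {"grip":0.6,"linear":[0,160,0],"delta_rot":[0,0,0]},
  ],
)

```text
t: 4.85
position: [0.5128, -0.0464, 0.169]
ee_rot: [-0.001, 0.048, 0.999, 0.001]
wrist_force: [0.4, -0.2, -1.3]
grip_width: 0.0525
grasp_force: 42.7
```

```bash
python3 - <<'E'
from h import *
c=snap('wrist','w2'); o=env.get_obs();print(o['position'],o['ee_rot'],o['grip_width'])
E
```

```text
[ 0.51293441 -0.04803363  0.16910348] [-7.25528581e-04  4.83952078e-02  9.98828000e-01 -5.49038573e-05] 0.052353160871580415
```

View pics/w2.png

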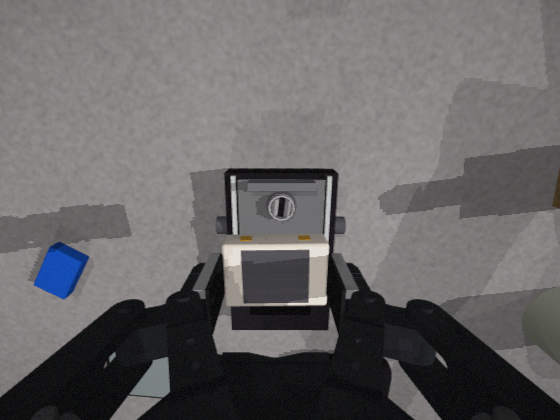

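```bash
python3 - <<'E'
from h import *
c=load('w2')
P=unproj(c,[(226,171),(338,171),(328,329),(231,329),(282,208),(227,300),(331,300)],[.032]*4+[.046,.032,.032])
print(P.round(4))
u=np.array([np.cos(-.1),np.sin(-.1)]);L=np.array([.5657,-.0457])
v=np.array([-u[1],u[0]])
for p in P: print(((p[:2]-L)@u).round(4),((p[:2]-L)@v).round(4))
crop('w2',195,155,170,190,3.1,'c3')
E
```

```text
[[ 0.4777 -0.0885  0.032 ]
 [ 0.4874  0.0128  0.032 ]
 [ 0.6577 -0.0036  0.032 ]
 [ 0.6476 -0.1076  0.032 ]
 [ 0.5133 -0.0409  0.046 ]
 [ 0.6115 -0.1068  0.032 ]
 [ 0.6219  0.0011  0.032 ]]
-0.0833 -0.0513
-0.0837 0.0504
0.0873 0.0511
0.0877 -0.0534
-0.0526 -0.0004
0.0517 -0.0562
0.0513 0.0522
```

View pics/c3.png

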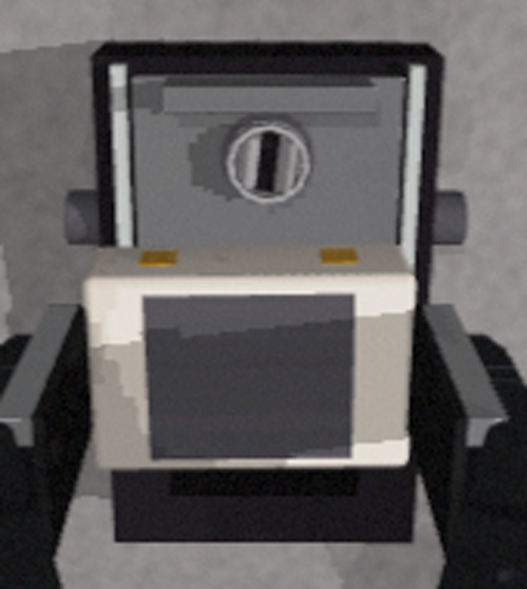

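Emit:
drive_tool(
  commands=[
    {"grip":0.6,"linear":[-45,3,0],"delta_rot":[0,0,0]},
    {"grip":0.6,"linear":[-80,5.5,25],"delta_rot":[0,0,0]},
    {"grip":0.6,"linear":[-96.5,6.5,60],"delta_rot":[0,0,0]},
    {"grip":0.6,"linear":[-96.5,6.5,90],"delta_rot":[0,0,0]},
    {"grip":0.6,"linear":[-96.5,6.5,100],"delta_rot":[0,0,0]},
  ],
)

```text
t: 5.4
position: [0.6071, -0.0534, 0.065]
ee_rot: [-0.004, 0.051, 0.999, 0.0]
wrist_force: [-1.5, 0.2, -1.4]
grip_width: 0.0525
grasp_force: 42.7
```

Emit:
drive_tool(
  commands=[
    {"grip":0.6,"linear":[0,0,5],"delta_rot":[0,0,0]},
    {"grip":0.6,"linear":[0,0,5],"delta_rot":[0,0,0]},
    {"grip":0.6,"linear":[0,0,5],"delta_rot":[0,0,0]},
  ],
)

```text
t: 5.7
position: [0.6114, -0.0531, 0.0667]
ee_rot: [0.002, 0.05, 0.999, -0.0]
wrist_force: [-0.1, 0.3, -0.7]
grip_width: 0.0524
grasp_force: 42.7
```

```bash
python3 - <<'E'
from h import *
c=snap('wrist','w3'); s=snap('side','s3');o=env.get_obs();print(o['position'],o['ee_rot'],o['wrist_force'])
a=cv2.resize(c['color'][120:400,150:420],None,fx=1.5,fy=1.5); b=cv2.resize(s['color'][160:270,230:370],None,fx=2.8,fy=2.8)
H=420; out=np.zeros((H,a.shape[1]+b.shape[1],3),np.uint8); out[:a.shape[0],:a.shape[1]]=a; out[:b.shape[0],a.shape[1]:]=b
print(out.shape,a.shape);cv2.imwrite('pics/m3.png',out[...,::-1])
E
```

```text
[ 0.61161764 -0.05284842  0.06695429] [ 1.82377440e-03  4.99219953e-02  9.98751409e-01 -3.01844957e-04] [-0.21128033 -0.90033796 -0.68818505]
(420, 797, 3) (420, 405, 3)
```

View pics/m3.png

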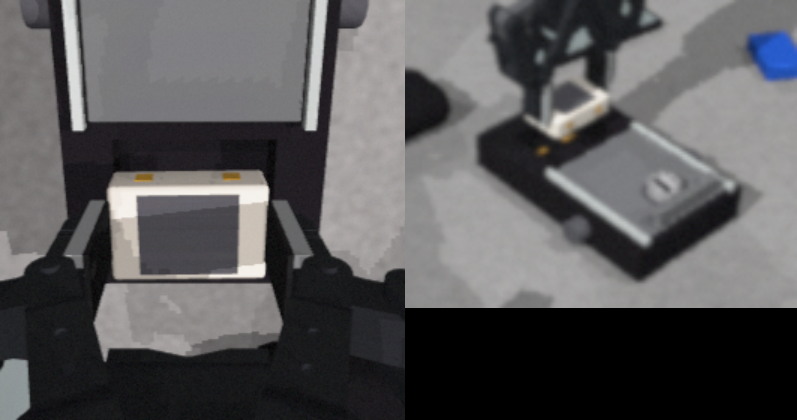

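```bash
python3 - <<'E'
from h import *
c=load('w3'); f=lambda x,y:(150+x/1.5,120+y/1.5)
P=unproj(c,[f(71.5,130),f(85,130),f(304.5,130),f(317,130),f(110,280),f(267,278),f(109,189),f(268,186),f(87,122),f(303,122)],[.037]*4+[.0625]*4+[.036]*2)
L=np.array([.5677,-.0465]);u=np.array([np.cos(-.1),np.sin(-.1)]);v=np.array([-u[1],u[0]])
print(np.c_[P,(P[:,:2]-L)@u,(P[:,:2]-L)@v].round(4)); R=(P[:4].mean(0)-P[4:8].mean(0));print(P[:4].mean(0),P[4:8].mean(0))
d=P[2]-P[0];print(np.arctan2(d[1],d[0])-np.pi/2)
E
```

```text
[[ 0.579  -0.0943  0.037   0.016  -0.0464]
 [ 0.5795 -0.0893  0.037   0.016  -0.0414]
 [ 0.5877 -0.0076  0.037   0.016   0.0407]
 [ 0.5881 -0.0029  0.037   0.016   0.0454]
 [ 0.6277 -0.0829  0.0625  0.0633 -0.0302]
 [ 0.6323 -0.0281  0.0625  0.0625  0.0248]
 [ 0.5933 -0.0779  0.0625  0.0286 -0.0287]
 [ 0.5974 -0.0261  0.0625  0.0275  0.0232]
 [ 0.5767 -0.0883  0.036   0.0132 -0.0407]
 [ 0.5848 -0.0078  0.036   0.0132  0.0402]]
[ 0.58356635 -0.04852564  0.037     ] [ 0.61267257 -0.05375118  0.0625    ]
-0.09985465140778604
```

Emit:
drive_tool(
  commands=[
    {"grip":0.6,"linear":[1.5,2,0],"delta_rot":[0,0,0]},
    {"grip":0.6,"linear":[1.5,2,7],"delta_rot":[0,0,0]},
    {"grip":0.6,"linear":[1.5,2,14],"delta_rot":[0,0,0]},
    {"grip":0.6,"linear":[1.5,2,20],"delta_rot":[0,0,0]},
    {"grip":0.6,"linear":[1.5,2,20],"delta_rot":[0,0,0]},
  ],
)

```text
t: 6.3
position: [0.6079, -0.0501, 0.0432]
ee_rot: [-0.001, 0.05, 0.999, 0.0]
wrist_force: [0.6, -0.1, -0.8]
grip_width: 0.0526
grasp_force: 42.8
```

Emit:
drive_tool(
  commands=[
    {"grip":0.6,"linear":[0,0,1],"delta_rot":[0,0,0]},
    {"grip":0.6,"linear":[0,0,1],"delta_rot":[0,0,0]},
  ],
)

```text
t: 6.5
position: [0.6089, -0.0503, 0.0436]
ee_rot: [-0.0, 0.05, 0.999, 0.0]
wrist_force: [0.3, -1.0, -1.5]
grip_width: 0.0523
grasp_force: 42.8
```

Emit:
drive_tool(
  commands=[
    {"grip":0.6,"linear":[0,0,2],"delta_rot":[0,0,0]},
    {"grip":0.6,"linear":[0,0,2],"delta_rot":[0,0,0]},
    {"grip":-0.6,"linear":[0,0,2],"delta_rot":[0,0,0]},
    {"grip":-0.6,"linear":[0,0,2],"delta_rot":[0,0,0]},
    {"grip":-0.7,"linear":[0,0,2],"delta_rot":[0,0,0]},
  ],
)

```text
t: 7.0
position: [0.609, -0.0503, 0.0418]
ee_rot: [0.0, 0.05, 0.999, 0.0]
wrist_force: [0.3, -0.8, -0.5]
grip_width: 0.0724
grasp_force: 0.0
```

Emit:
drive_tool(
  commands=[
    {"grip":-0.8,"linear":[0,0,0],"delta_rot":[0,0,0]},
    {"grip":-0.8,"linear":[0,0,-20],"delta_rot":[0,0,0]},
    {"grip":-0.8,"linear":[20,0,-60],"delta_rot":[0,0,0]},
    {"grip":-0.5,"linear":[60,0,-80],"delta_rot":[0,0,0]},
    {"grip":1,"linear":[105,0,-85],"delta_rot":[0,0,0]},
  ],
)

```text
t: 7.5
position: [0.5071, -0.0406, 0.1306]
ee_rot: [0.004, 0.05, 0.999, -0.001]
wrist_force: [0.3, -0.3, 0.6]
grip_width: 0.0511
grasp_force: 0.0
```

Emit:
drive_tool(
  commands=[
    {"grip":1,"linear":[45,0,0],"delta_rot":[0,0,0]},
    {"grip":1,"linear":[60,0,0],"delta_rot":[0,0,0]},
    {"grip":1,"linear":[60,0,0],"delta_rot":[0,0,0]},
    {"grip":1,"linear":[60,0,0],"delta_rot":[0,0,0]},
  ],
)

```text
t: 7.9
position: [0.4457, -0.0341, 0.1274]
ee_rot: [0.001, 0.05, 0.999, -0.0]
wrist_force: [1.1, -0.2, 0.0]
grip_width: -0.0003
grasp_force: 0.0
```

```bash
python3 - <<'E'
from h import *
c=snap('wrist','w4'); o=env.get_obs();print(o['position'],o['ee_rot'],o['wrist_force'],o['grip_width'])
cv2.imwrite('pics/m4.png',cv2.resize(c['color'],(800,600))[...,::-1])
E
```

```text
[ 0.44636352 -0.03422833  0.12754301] [ 1.25973571e-03  4.99233823e-02  9.98752231e-01 -2.21915853e-04] [ 0.73706237 -0.35678065  0.11393209] -0.00022556776703496853
```

View pics/m4.png

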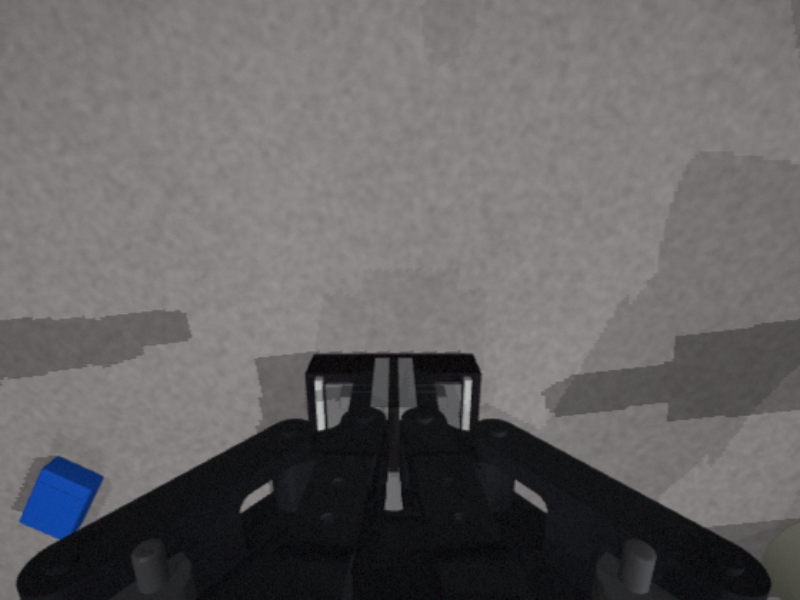

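```bash
python3 - <<'E'
from h import *
L=np.array([.5685,-.0465]);u=np.array([np.cos(-.1),np.sin(-.1)]);v=np.array([-u[1],u[0]])
Q=[np.r_[L+u*(.043+a*.018)+v*b*.027,.0305] for a,b in((-1,-1),(-1,1),(1,1),(1,-1))]
for n in('top','side'):
    c=snap(n,n+'5'); q=proj(c,Q); print(n,q.round(1).tolist())
    x0,y0=(q.min(0)-10).astype(int);x1,y1=(q.max(0)+10).astype(int)
    m=(c['color'][y0:y1,x0:x1].min(2)>125).astype(np.uint8)
    print('\n'.join(''.join('.#'[k] for k in r) for r in m),x0,y0)
E
```

```text
top [[303.0, 207.7], [282.8, 205.7], [284.1, 192.4], [304.3, 194.5]]
..........................................
..........................................
..........................................
..........................................
..........................................
..........................................
..........................................
..........................................
..........................................
..........................................
..........................................
..........................................
.............######.......................
............#######.........##............
............####...........#####..........
............####............####..........
............####............####..........
............####............####..........
............###.............####..........
............###.............####..........
............###.............####..........
............###.............###...........
...........####.............###...........
...........####.............###...........
[... 1797 characters left out ...]
##....######.......###..##..#
..............#################........#.#..#...#.
...............###############............#.....#.
.................###########.........#.#..#...#...
..................########..........###.#....#....
...................#####..........................
.....................#............................
..................................................
...................##.............................
...................####...........................
...................######.........................
...................#######........................
.....................#######......................
##....................#######..................... 262 188
```

Emit:
drive_tool(
  commands=[
    {"grip":1,"linear":[0,0,40],"delta_rot":[0,0,0]},
    {"grip":1,"linear":[0,0,70],"delta_rot":[0,0,0]},
    {"grip":1,"linear":[0,0,76.5],"delta_rot":[0,0,0]},
    {"grip":1,"linear":[0,0,76.5],"delta_rot":[0,0,0]},
    {"grip":1,"linear":[-15,0,76.5],"delta_rot":[0,0,0]},
  ],
)

```text
t: 8.55
position: [0.4592, -0.0352, 0.0505]
ee_rot: [-0.001, 0.05, 0.999, 0.0]
wrist_force: [0.2, 0.2, 0.7]
grip_width: -0.0002
grasp_force: 0.0
```

Emit:
drive_tool(
  commands=[
    {"grip":1,"linear":[-8,0,0],"delta_rot":[0,0,0]},
    {"grip":1,"linear":[-16,0,0],"delta_rot":[0,0,0]},
    {"grip":1,"linear":[-24,0,0],"delta_rot":[0,0,0]},
    {"grip":1,"linear":[-32,0,0],"delta_rot":[0,0,0]},
    {"grip":1,"linear":[-40,0,0],"delta_rot":[0,0,0]},
  ],
)

```text
t: 9.05
position: [0.498, -0.0391, 0.0502]
ee_rot: [-0.003, 0.05, 0.999, 0.0]
wrist_force: [-6.2, 0.0, 4.6]
grip_width: -0.0001
grasp_force: 2.7
```

Emit:
drive_tool(
  commands=[
    {"grip":1,"linear":[-8,0,0],"delta_rot":[0,0,0]},
    {"grip":1,"linear":[-16,0,0],"delta_rot":[0,0,0]},
    {"grip":1,"linear":[-23,0,0],"delta_rot":[0,0,0]},
    {"grip":1,"linear":[-30,0,0],"delta_rot":[0,0,0]},
    {"grip":1,"linear":[-34,0,0],"delta_rot":[0,0,0]},
  ],
)

```text
t: 9.55
position: [0.5322, -0.0424, 0.0502]
ee_rot: [-0.002, 0.05, 0.999, 0.0]
wrist_force: [-5.0, 1.4, 4.5]
grip_width: -0.0003
grasp_force: 2.6
```

Emit:
drive_tool(
  commands=[
    {"grip":1,"linear":[-2,0,0],"delta_rot":[0,0,0]},
    {"grip":1,"linear":[-3,0,0],"delta_rot":[0,0,0]},
    {"grip":1,"linear":[-3,0,0],"delta_rot":[0,0,0]},
  ],
)

```text
t: 9.85
position: [0.5358, -0.0428, 0.0502]
ee_rot: [-0.001, 0.05, 0.999, 0.0]
wrist_force: [-4.5, 0.4, 3.3]
grip_width: -0.0
grasp_force: 2.4
```

Emit:
drive_tool(
  commands=[
    {"grip":1,"linear":[-2,0,0],"delta_rot":[0,0,0]},
    {"grip":1,"linear":[-3,0,0],"delta_rot":[0,0,0]},
    {"grip":1,"linear":[-4,0,0],"delta_rot":[0,0,0]},
    {"grip":1,"linear":[-4,0,0],"delta_rot":[0,0,0]},
  ],
)

```text
t: 10.25
position: [0.5379, -0.043, 0.05]
ee_rot: [-0.003, 0.05, 0.999, 0.0]
wrist_force: [-9.0, 1.6, 7.6]
grip_width: -0.0
grasp_force: 4.7
```

Emit:
drive_tool(
  commands=[
    {"grip":1,"linear":[-2,0,0],"delta_rot":[0,0,0]},
    {"grip":1,"linear":[-4,0,0],"delta_rot":[0,0,0]},
    {"grip":1,"linear":[-4,0,0],"delta_rot":[0,0,0]},
  ],
)

```text
t: 10.55
position: [0.538, -0.0429, 0.0494]
ee_rot: [-0.008, 0.049, 0.999, 0.001]
wrist_force: [-16.6, 0.4, 13.5]
grip_width: 0.0002
grasp_force: 8.7
```

Emit:
drive_tool(
  commands=[
    {"grip":1,"linear":[15,0,0],"delta_rot":[0,0,0]},
    {"grip":1,"linear":[20,0,-40],"delta_rot":[0,0,0]},
    {"grip":1,"linear":[20,0,-90],"delta_rot":[0,0,0]},
    {"grip":1,"linear":[20,0,-140],"delta_rot":[0,0,0]},
    {"grip":0,"linear":[20,0,-190],"delta_rot":[0,0,0]},
  ],
)

```text
t: 11.05
position: [0.5257, -0.0421, 0.2429]
ee_rot: [0.003, 0.05, 0.999, -0.0]
wrist_force: [0.4, 0.4, -0.4]
grip_width: 0.0131
grasp_force: 0.0
```

Emit:
drive_tool(
  commands=[
    {"grip":-1,"linear":[6,48,-8],"delta_rot":[0,0,0]},
    {"grip":-1,"linear":[12,96,-16],"delta_rot":[0,0,0]},
    {"grip":-1,"linear":[18,144,-24],"delta_rot":[0,0,0]},
    {"grip":-1,"linear":[24,192,-32],"delta_rot":[0,0,0]},
    {"grip":-1,"linear":[30,240,-40],"delta_rot":[0,0,0]},
  ],
)

```text
t: 11.55
position: [0.5198, 0.2022, 0.2816]
ee_rot: [0.003, 0.05, 0.999, 0.001]
wrist_force: [0.9, -0.2, -0.5]
grip_width: 0.0848
grasp_force: 0.0
```

Emit:
drive_tool(
  commands=[
    {"grip":-1,"linear":[5,45,0],"delta_rot":[0,0,0]},
    {"grip":-1,"linear":[8.5,69,0],"delta_rot":[0,0,0]},
    {"grip":-1,"linear":[8.5,69,0],"delta_rot":[0,0,0]},
    {"grip":-1,"linear":[8.5,69,0],"delta_rot":[0,0,0]},
  ],
)

```text
t: 11.95
position: [0.5176, 0.27, 0.2806]
ee_rot: [0.001, 0.049, 0.999, 0.0]
wrist_force: [0.1, -1.4, -0.6]
grip_width: 0.0853
grasp_force: 0.0
```

```bash
python3 - <<'E'
from h import *
c=snap('wrist','w6'); o=env.get_obs();print(o['position'],o['ee_rot'],o['wrist_force'],o['grip_width'],o['joint_pos'])
T=snap('top','top6')
a=cv2.resize(c['color'][80:400,120:440],None,fx=1.5,fy=1.5)
x,y=proj(T,[.5725,-.0469,.046])[0].astype(int);print(x,y)
b=cv2.resize(T['color'][y-25:y+25,x-16:x+16],None,fx=9,fy=9,interpolation=cv2.INTER_CUBIC)
b=cv2.convertScaleAbs(b,alpha=1.5)
out=np.zeros((480,a.shape[1]+b.shape[1],3),np.uint8); out[:a.shape[0],:a.shape[1]]=a; out[:b.shape[0],a.shape[1]:]=b
print(out.shape,a.shape);cv2.imwrite('pics/m6.png',out[...,::-1])
w=load('w2');P=unproj(w,[(195+272/3.1,155+133/3.1),(195+265/3.1,155+190/3.1)],.042);d=P[1]-P[0];print('slot yaw',np.arctan2(d[1],d[0]))
E
```

```text
[0.51757059 0.26914306 0.28042214] [9.39473428e-04 4.99017600e-02 9.98753688e-01 5.03679755e-05] [ 0.0019132  -0.74081924  0.01555361] 0.0856337124275162 [ 3.59574971e-01  1.00944870e-01  1.67864173e+00 -6.70500061e-04
  1.36024240e+00 -1.11123677e+00]
292 213
(480, 768, 3) (480, 480, 3)
slot yaw -0.20628971655336728
```

View pics/m6.png

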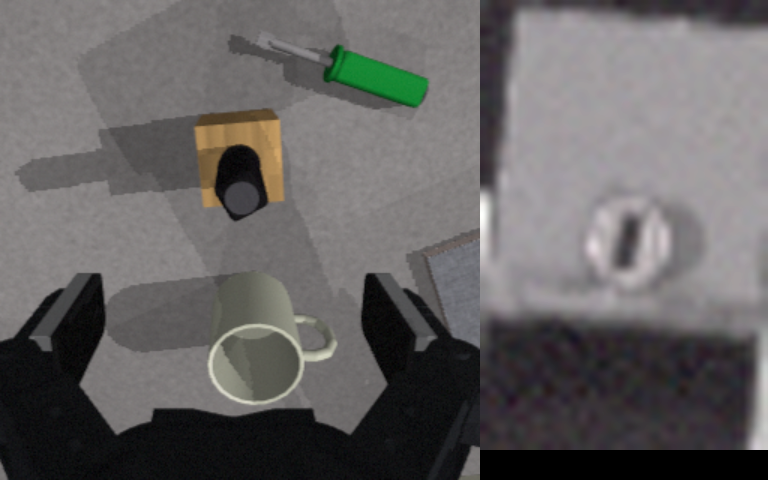

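```bash
python3 - <<'E'
from h import *
c=load('w6');g=cv2.cvtColor(c['color'],cv2.COLOR_RGB2GRAY)[172:232,256:306]
print(g[30:50:6,10:40:3])
ch=' .:-=+*%@'
print('\n'.join(''.join(ch[min(8,k//8)] for k in r) for r in g))
print(proj(c,[.515,.2695,.162]),proj(c,[.515,.2695,.082]),proj(c,[.515,.2695,.078]))
E
```

```text
[[ 10  11  10  37  65  65  69  36  23  21]
 [ 15  22  68  69  68  68  66  68  71  25]
 [104  27  70  67  71  67  71  67  69  21]
 [113 119  17  69  69  68  69  62  43 106]]
@@@@@@@@@@@@@@@@@@@@@@@@@@@@@@@@@@@@@@@@@@@@@@@@@@
@@@@@@@@@@@@@@@@@@@@@@@@@@@@@@@@@@@@@@@@@@@@@@@@@@
@@@@@@@@@@@@@@@@@@@@@@@@@@@@@@@@@@@@@@@@@@@@@@@@@@
@@@@@@@@@@@@@@@@@@@@@@@@@@@@@@@@@@@@@@@@@@@@@@@@@@
@@@@@@@@@@@@@@@@@@@@@@@@%@@@@@@@@@@@@@@@@@@@@@@@@@
@@@@@@@@@@@@@@@@@@*+=---:-=+*@@@@@@@@@@@@@@@@@@@@@
@@@@@@@@@@@@@@@@+-:::.::...::-*@@@@@@@@@@@@@@@@@@@
@@@@@@@@@@@@@@@+::...:   . . ::=@@@@@@@@@@@@@@@@@@
@@@@@@@@@@@@@@+.::.::..   . .:::-@@@@@@@@@@@@@@@@@
@@@@@@@@@@@@@*::.:.   ...:..:..::-@@@@@@@@@@@@@@@@
@@@@@@@@@@@@%:.:... :...    ..::::=@@@@@@@@@@@@@@@
@@@@@@@@@@@@:..:.     ...... .:..::*@@@@@@@@@@@@@@
@@@@@@@@@@@%:... ... . :...::.:::::-@@@@@@@@@@@@@@
@@@@@@@@@@@=. . .... . ....:.:.. .:.*@@@@@@@@@@@@@
@@@@@@@@@@@: ...  ......  .  ......:*@@@@@@@@@@@@@
@@@@@@@@@@-. .. . ... ... . :..::.:::@@@@@@@@@@@@@
@@@@@@@@@@..  ... .  .. ::. :..:.:..:@@@@@@@@@@@@@
@@@@@@@@@%..... ...   .   .....:...::@@@@@@@@@@@@@
@@@@@@@@@
[... 1522 characters left out ...]
@@@@@@@@@@@@@@.:=@@@@@@@@@@@@@%*-+@@@@@@@@@@@@@@@
@@@@@@@@@@@@@@@*.:=%@@@@@@@@@@%++@@@@@@@@@@@@@@@@@
@@@@@@@@@@@@@@@@*.:==*%@@@@@*+-=@@@@@@@@@@@@@@@@@@
@@@@@@@@@@@@@@@@@..:--=-----:+@@@@@@@@@@@@@@@@@@@@
@@@@@@@@@@@@@@@@@=.::-::-:-+@@@@@@@@@@@@@@@@@@@@@@
@@@@@@@@@@@@@@@@@@-::-:::+@@@@@@@@@@@@@@@@@@@@@@@@
@@@@@@@@@@@@@@@@@@@*:::+@@@@@@@@@@@@@@@@@@@@@@@@@@
@@@@@@@@@@@@@@@@@@@@@@@@@@@@@@@@@@@@@@@@@@@@@@@@@@
@@@@@@@@@@@@@@@@@@@@@@@@@@@@@@@@@@@@@@@@@@@@@@@@@@
@@@@@@@@@@@@@@@@@@@@@@@@@@@@@@@@@@@@@@@@@@@@@@@@@@
@@@@@@@@@@@@@@@@@@@@@@@@@@@@@@@@@@@@@@@@@@@@@@@@@@
@@@@@@@@@@@@@@@@@@@@@@@@@@@@@@@@@@@@@@@@@@@@@@@@@@
[[275.05837251 206.02369252]] [[275.00654895 186.27614422]] [[275.00457365 185.52345123]]
```

```bash
python3 - <<'E'
from h import *
c=load('w6');f=lambda x,y:(256+x,172+y)
P=unproj(c,[f(24.8,40),f(8,38),f(19,54),f(23,54),f(38,46),f(20.5,54.5),f(7,33),f(42,41.5)],.162);print(P.round(4))
y=lambda a,b:np.arctan2(*(P[b]-P[a])[[1,0]])
print(np.degrees([y(1,2),y(3,4),y(5,6),y(5,7)]),[np.linalg.norm(P[5]-P[k]) for k in(6,7)])
E
```

```text
[[0.521  0.274  0.162 ]
 [0.5177 0.2595 0.162 ]
 [0.5335 0.2676 0.162 ]
 [0.5339 0.2712 0.162 ]
 [0.5277 0.2851 0.162 ]
 [0.5341 0.2689 0.162 ]
 [0.513  0.2591 0.162 ]
 [0.5238 0.289  0.162 ]]
[  27.23979678  113.98982026 -155.03106187  117.1551861 ] [np.float64(0.023263641792554947), np.float64(0.02255423779837356)]
```

Emit:
drive_tool(
  commands=[
    {"grip":-1,"linear":[-1.5,5,10],"delta_rot":[0,0,-0.14]},
    {"grip":-1,"linear":[-1.5,5,25],"delta_rot":[0,0,-0.28]},
    {"grip":-1,"linear":[-1.5,5,45],"delta_rot":[0,0,-0.42]},
    {"grip":-1,"linear":[-1.5,5,70],"delta_rot":[0,0,-0.553]},
    {"grip":-1,"linear":[-1.5,5,85],"delta_rot":[0,0,-0.553]},
  ],
)

```text
t: 12.55
position: [0.5185, 0.2725, 0.1934]
ee_rot: [-0.001, -0.223, 0.975, -0.0]
wrist_force: [-0.8, 0.4, -0.3]
grip_width: 0.0851
grasp_force: 0.0
```

Emit:
drive_tool(
  commands=[
    {"grip":-1,"linear":[0,0,35],"delta_rot":[0,0,0]},
    {"grip":-1,"linear":[0,0,60],"delta_rot":[0,0,0]},
    {"grip":-1,"linear":[0,0,77],"delta_rot":[0,0,0]},
    {"grip":-1,"linear":[0,0,77],"delta_rot":[0,0,0]},
    {"grip":-0.5,"linear":[0,0,77],"delta_rot":[0,0,0]},
  ],
)

```text
t: 13.05
position: [0.5194, 0.2737, 0.1186]
ee_rot: [0.0, -0.223, 0.975, -0.0]
wrist_force: [0.4, 0.6, 0.5]
grip_width: 0.073
grasp_force: 0.0
```

Emit:
drive_tool(
  commands=[
    {"grip":0.2,"linear":[0,0,0],"delta_rot":[0,0,0]},
    {"grip":0.6,"linear":[0,0,0],"delta_rot":[0,0,0]},
    {"grip":0.9,"linear":[0,0,0],"delta_rot":[0,0,0]},
    {"grip":0.9,"linear":[0,0,0],"delta_rot":[0,0,0]},
  ],
  squeeze=40,
)

```text
t: 13.45
position: [0.5198, 0.2747, 0.1197]
ee_rot: [0.001, -0.225, 0.974, 0.0]
wrist_force: [0.1, 0.8, 3.6]
grip_width: 0.0254
grasp_force: 39.7
```

Emit:
drive_tool(
  commands=[
    {"grip":0.9,"linear":[0,0,0],"delta_rot":[0,0,0]},
    {"grip":0.9,"linear":[0,0,-25],"delta_rot":[0,0,0]},
    {"grip":0.9,"linear":[0,0,-55],"delta_rot":[0,0,0]},
    {"grip":0.9,"linear":[0,0,-85],"delta_rot":[0,0,0]},
    {"grip":0.9,"linear":[0,0,-110],"delta_rot":[0,0,0]},
  ],
  squeeze=90,
)

```text
t: 13.95
position: [0.5185, 0.2742, 0.229]
ee_rot: [-0.0, -0.225, 0.974, -0.0]
wrist_force: [0.2, 1.1, -1.5]
grip_width: 0.0247
grasp_force: 87.5
```

Emit:
drive_tool(
  commands=[
    {"grip":0.9,"linear":[35,-20,0],"delta_rot":[0,0,0]},
    {"grip":0.9,"linear":[70,-40,0],"delta_rot":[0,0,0]},
    {"grip":0.9,"linear":[70,-40,0],"delta_rot":[0,0,0]},
    {"grip":0.9,"linear":[70,-40,0],"delta_rot":[0,0,0]},
  ],
)

```text
t: 14.35
position: [0.4725, 0.2071, 0.2274]
ee_rot: [-0.001, -0.224, 0.975, 0.0]
wrist_force: [-0.1, -0.1, -0.9]
grip_width: 0.0249
grasp_force: 87.9
```

```bash
python3 - <<'E'
from h import *
from scipy.spatial.transform import Rotation as Ro
c=snap('wrist','w7');s=snap('side','s7'); o=env.get_obs();print(o['position'],o['ee_rot'],o['wrist_force'],o['grip_width'])
p=np.array(o['position']);q=o['ee_rot'];R=Ro.from_quat([q[1],q[2],q[3],q[0]]).as_matrix()
tip=p+R[:,2]*.1077
out=np.zeros((400,800,3),np.uint8)
for i,(k,w) in enumerate(((c,35),(s,35))):
    x,y=proj(k,tip)[0];print(x,y); x=int(np.clip(x,w,560-w));y=int(np.clip(y,w,420-w))
    out[:,400*i:400*i+400]=cv2.resize(k['color'][y-w:y+w,x-w:x+w],(400,400),interpolation=cv2.INTER_CUBIC);print(x-w,y-w)
cv2.imwrite('pics/m7.png',out[...,::-1])
E
```

```text
[0.47390677 0.20811033 0.22827755] [ 3.01626585e-04 -2.24690642e-01  9.74430088e-01  1.70704027e-04] [ 0.45476141 -0.10101854 -1.68213389] 0.025087679335743338
276.278103771598 215.82265517215595
241 180
242.83289425951617 278.06835311510343
207 243
```

View pics/m7.png

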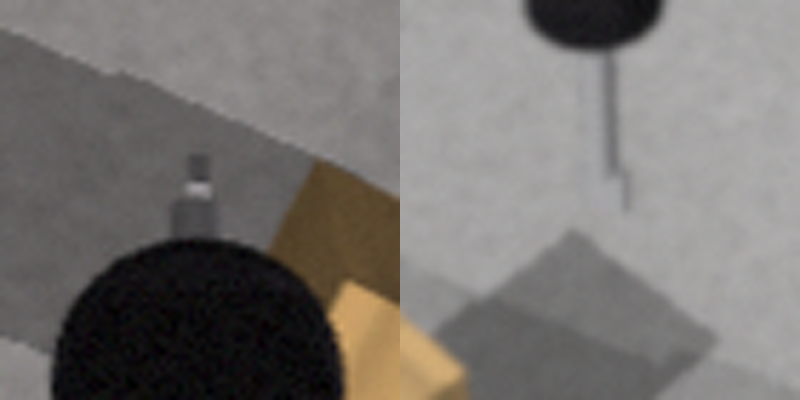

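```bash
python3 - <<'E'
from h import *
from scipy.spatial.transform import Rotation as Ro
p=np.array([0.47390677,0.20811033,0.22827755]);R=Ro.from_quat([-.22469,.97443,.00017,.0003]).as_matrix()
for n,ox,oy in(('w7',241,180),('s7',207,243)):
    c=load(n)
    for nm,a in (('blade lower',.1077),('coll',.0417)):
        for dx,dy in ((0,0),(.006,0),(-.006,0),(0,.006),(0,-.006)):
            q=proj(c,p+R@[dx,dy,a])[0]; print(n,nm,dx,dy,((q-[ox,oy])*400/70).round(0))
    g=cv2.cvtColor(c['color'],cv2.COLOR_RGB2GRAY).astype(int)
    if n=='s7': print(g[262:282,238:252])
E
```

```text
w7 blade lower 0 0 [202. 205.]
w7 blade lower 0.006 0 [202. 166.]
w7 blade lower -0.006 0 [202. 243.]
w7 blade lower 0 0.006 [242. 205.]
w7 blade lower 0 -0.006 [161. 205.]
w7 coll 0 0 [204. 390.]
w7 coll 0.006 0 [204. 339.]
w7 coll -0.006 0 [204. 440.]
w7 coll 0 0.006 [259. 390.]
w7 coll 0 -0.006 [150. 390.]
s7 blade lower 0 0 [205. 200.]
s7 blade lower 0.006 0 [228. 206.]
s7 blade lower -0.006 0 [182. 195.]
s7 blade lower 0 0.006 [196. 218.]
s7 blade lower 0 -0.006 [213. 183.]
s7 coll 0 0 [197.  -0.]
s7 coll 0.006 0 [221.   5.]
s7 coll -0.006 0 [172.  -6.]
s7 coll 0 0.006 [187.  17.]
s7 coll 0 -0.006 [206. -17.]
[[164 162 163 157 141 121 123 152 163 164 161 162 165 168]
 [161 162 163 157 143 123 121 145 159 161 161 162 163 168]
 [160 160 163 161 145 124 120 145 160 161 162 163 166 166]
 [157 158 163 157 145 122 123 147 158 162 162 165 166 167]
 [160 162 162 161 147 125 121 145 159 162 161 161 161 163]
 [164 163 164 159 146 126 118 146 160 162 162 160 160 164]
 [164 164 164 161 147 127 118 146 162 166 163 162 160 163]
 [164 162 164 162 147 126 119 145 161 165 166 163 161 163]
 [163 164 166 162 149 128 119 142 161 163 165 165 165 164]
 [160 159 163 160 150 129 116 137 153 159 163 167 167 168]
 [158 157 162 162 151 133 123 133 145 154 161 163 166 167]
 [159 159 163 162 152 139 134 135 134 146 159 163 164 164]
 [161 160 163 164 156 150 152 147 136 146 158 159 161 163]
 [159 162 163 165 163 163 162 155 136 145 156 158 161 162]
 [160 162 165 167 166 164 163 154 137 144 155 158 163 164]
 [161 161 164 166 165 164 165 158 137 145 156 161 165 168]
 [163 161 163 163 165 165 164 157 138 148 159 162 165 167]
 [163 161 164 163 165 165 165 159 142 149 159 161 164 164]
 [161 161 160 162 162 161 163 162 155 160 160 161 159 161]
 [162 162 161 159 162 162 165 166 164 164 164 163 161 163]]
```

Emit:
drive_tool(
  commands=[
    {"grip":0.9,"linear":[4,-48,0],"delta_rot":[0,0,0.13]},
    {"grip":0.9,"linear":[8,-96,0],"delta_rot":[0,0,0.26]},
    {"grip":0.9,"linear":[12,-144,0],"delta_rot":[0,0,0.39]},
    {"grip":0.9,"linear":[16,-192,0],"delta_rot":[0,0,0.52]},
    {"grip":0.9,"linear":[20,-235,0],"delta_rot":[0,0,0.663]},
  ],
)

```text
t: 14.95
position: [0.5603, -0.0139, 0.2285]
ee_rot: [0.001, 0.107, 0.994, 0.0]
wrist_force: [0.3, 1.4, -1.1]
grip_width: 0.0249
grasp_force: 88.0
```

Emit:
drive_tool(
  commands=[
    {"grip":0.9,"linear":[-20,-30,0],"delta_rot":[0,0,0]},
    {"grip":0.9,"linear":[-20,-30,0],"delta_rot":[0,0,0]},
    {"grip":0.9,"linear":[-20,-30,0],"delta_rot":[0,0,0]},
    {"grip":0.9,"linear":[-20,-30,0],"delta_rot":[0,0,0]},
  ],
)

```text
t: 15.35
position: [0.5718, -0.0448, 0.2279]
ee_rot: [-0.0, 0.104, 0.995, 0.0]
wrist_force: [-0.1, 0.5, -1.9]
grip_width: 0.0248
grasp_force: 88.3
```

```bash
cat >> h.py <<'E'
from scipy.spatial.transform import Rotation as Ro
def go(target,yawx=None):
    o=env.get_obs();q=o['ee_rot'];R=Ro.from_quat([q[1],q[2],q[3],q[0]]).as_matrix()
    print('pos',np.round(o['position'],4),'yawx',np.arctan2(R[1,0],R[0,0]).round(3),'z',R[:,2].round(3),'F',np.round(o['wrist_force'],1),'T',np.round(o['ft_torque'],2),'j',np.round(o['joint_pos'],2))
    print('lin mm',(R.T@(np.array(target)-o['position'])*1e3).round(1))
E
python3 - <<'E'
from h import *
go([.5725,-.0469,.165])
c=snap('wrist','w8'); o=env.get_obs();p=np.array(o['position']);q=o['ee_rot'];R=Ro.from_quat([q[1],q[2],q[3],q[0]]).as_matrix()
tip=proj(c,p+R[:,2]*.109)[0];sc=proj(c,[.5725,-.0469,.046])[0];print(tip,sc)
g=cv2.cvtColor(c['color'],cv2.COLOR_RGB2GRAY)
x,y=sc.astype(int)
print('\n'.join(''.join(' .:-=+*%@'[min(8,k//26)] for k in r) for r in g[y-26:y+26,x-26:x+26]))
E
```

```text
pos [ 0.5718 -0.0448  0.2279] yawx 2.933 z [-0.001  0.001 -1.   ] F [-0.1  0.5 -1.9] T [ 0.05 -0.03 -0.02] j [-0.2   0.12  1.75  0.    1.26 -1.56]
lin mm [-1.2 -1.9 62.9]
[276.20016045 212.07020553] [273.87909686 193.385185  ]
....................................................
...........................................:::---::-
.................................::::----::::::::::-
.........................:::----:::::::::::::---===+
...............:::-----:::::::::::::--========++++++
.......:::---::::::::::::::--========+++++++++++++++
----::::::::::::::---======+++++++++++++++++++++++++
:::::::::--=======+++++++++++++++++++=+++++++=+++++=
--=======+++++++++++++++++++++++=+++++++++=++=++++=+
++++++++++++++++=++++++++++===+++++++++++====+=+++++
++++++++=++++++=++++=++++++=+===+====+=++++=======--
++++++++++=+++++++======+++=+=+++++======---========
++=++++++=+++=+++++=+++++======-----================
+=++=+++=+=+++++=++=--::--------====================
++++++=======---===--:-:----------==================
====---============-----=--===------================
=================-::::-=-
[... 1182 characters left out ...]
+++++++=+++
++=+++++++++++++++++=++++===++++++++++++++++++++++++
+++++++=++++++++++++++++++=====+++++++++++++++++++++
++++++++++++++++++++=+++++==-==+++++++++++++++++++++
+++++=++++++++++++++++++++==--=+++++=+++++++++++++=+
++++++++++++++++++++++++++==--=+++++++++++++++++++=+
+++++++++++++++++++++++++++==-=++++++++++++++++=++++
+++++++++++++++++++++++++++***++++++++++++++++++++++
+++++++++++++++++++=+++++++****++++++++++++=++=+++++
+++++++++++++=++++++++++====+++=++++++++=+++++++++=+
++++++=+++=+++++++++=++==---====+++++++++++++++++=++
++++++=+++=+=++++++++++=-----===+=+=++=++++++++++=++
++++++++++++++++++=++++=----=====+=+++++++++++++++++
++++==+++++++++++++++=+=----====+=+++++++=+++++++==+
```

Emit:
drive_tool(
  commands=[
    {"grip":0.9,"linear":[-1,-1,20],"delta_rot":[0,0,0]},
    {"grip":0.9,"linear":[-1,-1,45],"delta_rot":[0,0,0]},
    {"grip":0.9,"linear":[-1,-1,60],"delta_rot":[0,0,0]},
    {"grip":0.9,"linear":[-1,-1,68],"delta_rot":[0,0,0]},
    {"grip":0.9,"linear":[-1,-1,68],"delta_rot":[0,0,0]},
  ],
)

```text
t: 15.9
position: [0.5714, -0.0462, 0.1589]
ee_rot: [-0.001, 0.104, 0.995, 0.0]
wrist_force: [-0.7, 0.2, -1.7]
grip_width: 0.025
grasp_force: 88.3
```

Emit:
drive_tool(
  commands=[
    {"grip":0.9,"linear":[0,0,0],"delta_rot":[0,0,0]},
    {"grip":0.9,"linear":[0,0,0],"delta_rot":[0,0,0]},
    {"grip":0.9,"linear":[0,0,3],"delta_rot":[0,0,0]},
    {"grip":0.9,"linear":[0,0,6],"delta_rot":[0,0,0]},
    {"grip":0.9,"linear":[0,0,6],"delta_rot":[0,0,0]},
  ],
)

```text
t: 16.4
position: [0.5721, -0.0471, 0.1539]
ee_rot: [-0.0, 0.105, 0.994, 0.0]
wrist_force: [0.2, -0.8, -0.2]
grip_width: 0.0252
grasp_force: 88.3
```

```bash
python3 - <<'E'
from h import *
go([.5725,-.0469,.150])
E
```

```text
pos [ 0.5721 -0.0471  0.1539] yawx 2.932 z [-0.001  0.    -1.   ] F [ 0.2 -0.8 -0.2] T [ 0.06 -0.03 -0.  ] j [-0.2   0.21  1.81 -0.    1.13 -1.57]
lin mm [-0.4  0.2  3.9]
```

Emit:
drive_tool(
  commands=[
    {"grip":0.9,"linear":[0,0.5,1.5],"delta_rot":[0,0,0]},
    {"grip":0.9,"linear":[0,0.5,3],"delta_rot":[0,0,0]},
    {"grip":0.9,"linear":[0,0.5,4.5],"delta_rot":[0,0,0]},
    {"grip":0.9,"linear":[0,0.5,4.5],"delta_rot":[0,0,0]},
  ],
)

```text
t: 16.8
position: [0.5723, -0.0465, 0.1494]
ee_rot: [-0.0, 0.105, 0.995, 0.0]
wrist_force: [0.2, -0.3, -1.3]
grip_width: 0.0252
grasp_force: 88.3
```

Emit:
drive_tool(
  commands=[
    {"grip":0.9,"linear":[0,0,1],"delta_rot":[0,0,0]},
    {"grip":0.9,"linear":[0,0,2],"delta_rot":[0,0,0]},
    {"grip":0.9,"linear":[0,0,3],"delta_rot":[0,0,0]},
    {"grip":0.9,"linear":[0,0,3],"delta_rot":[0,0,0]},
  ],
)

```text
t: 17.2
position: [0.573, -0.0466, 0.1481]
ee_rot: [0.0, 0.105, 0.995, -0.0]
wrist_force: [-2.5, 0.2, 5.3]
grip_width: 0.025
grasp_force: 88.9
```

Emit:
drive_tool(
  commands=[
    {"grip":0.9,"linear":[0,0,1.5],"delta_rot":[0,0,0]},
    {"grip":0.9,"linear":[0,0,3],"delta_rot":[0,0,0]},
    {"grip":0.9,"linear":[0,0,3],"delta_rot":[0,0,0.08]},
    {"grip":0.9,"linear":[0,0,3],"delta_rot":[0,0,0.16]},
    {"grip":0.9,"linear":[0,0,3],"delta_rot":[0,0,0.24]},
  ],
  squeeze=110,
)

```text
t: 17.7
position: [0.5744, -0.047, 0.1474]
ee_rot: [0.002, 0.224, 0.974, -0.0]
wrist_force: [-2.9, -0.4, 11.0]
grip_width: 0.025
grasp_force: 106.4
```

Emit:
drive_tool(
  commands=[
    {"grip":0.9,"linear":[0,0,0.2],"delta_rot":[0,0,0.08]},
    {"grip":0.9,"linear":[0,0,0.3],"delta_rot":[0,0,0.16]},
    {"grip":0.9,"linear":[0,0,0.4],"delta_rot":[0,0,0.24]},
    {"grip":0.9,"linear":[0,0,0.5],"delta_rot":[0,0,0.32]},
    {"grip":0.9,"linear":[0,0,0.6],"delta_rot":[0,0,0.4]},
  ],
)

```text
t: 18.2
position: [0.5745, -0.0477, 0.1471]
ee_rot: [0.002, 0.413, 0.911, -0.0]
wrist_force: [-2.4, -1.2, 12.5]
grip_width: 0.0247
grasp_force: 106.3
```

```bash
python3 - <<'E'
from h import *
go([.5725,-.0469,.148])
E
```

```text
pos [ 0.5745 -0.0477  0.1471] yawx 2.289 z [ 0.004 -0.003 -1.   ] F [-2.4 -1.2 12.5] T [-0.29  0.81  0.06] j [-0.2   0.22  1.81 -0.    1.11 -0.92]
lin mm [ 1.9 -1.  -0.9]
```

Emit:
drive_tool(
  commands=[
    {"grip":0.9,"linear":[0,0,0.2],"delta_rot":[0,0,0.08]},
    {"grip":0.9,"linear":[0,0,0.3],"delta_rot":[0,0,0.16]},
    {"grip":0.9,"linear":[0,0,0.4],"delta_rot":[0,0,0.24]},
    {"grip":0.9,"linear":[0,0,0.5],"delta_rot":[0,0,0.32]},
    {"grip":0.9,"linear":[0,0,0.6],"delta_rot":[0,0,0.4]},
  ],
)

```text
t: 18.7
position: [0.5741, -0.0481, 0.1464]
ee_rot: [0.002, 0.586, 0.81, -0.001]
wrist_force: [-3.1, -0.4, 13.0]
grip_width: 0.0253
grasp_force: 106.4
```

Emit:
drive_tool(
  commands=[
    {"grip":0.9,"linear":[0,0,0.2],"delta_rot":[0,0,0.08]},
    {"grip":0.9,"linear":[0,0,0.3],"delta_rot":[0,0,0.16]},
    {"grip":0.9,"linear":[0,0,0.4],"delta_rot":[0,0,0.24]},
    {"grip":0.9,"linear":[0,0,0.5],"delta_rot":[0,0,0.32]},
    {"grip":0.9,"linear":[0,0,0.6],"delta_rot":[0,0,0.4]},
  ],
)

```text
t: 19.2
position: [0.5735, -0.0483, 0.1458]
ee_rot: [0.002, 0.735, 0.678, -0.001]
wrist_force: [-5.5, -1.5, 14.5]
grip_width: 0.025
grasp_force: 106.5
```

```bash
python3 - <<'E'
from h import *
go([.5725,-.0469,.148])
E
```

```text
pos [ 0.5735 -0.0483  0.1458] yawx 1.49 z [ 0.001 -0.004 -1.   ] F [-5.5 -1.5 14.5] T [-0.67  1.38  0.04] j [-0.2   0.22  1.81 -0.    1.11 -0.12]
lin mm [ 1.3 -1.1 -2.2]
```

Emit:
drive_tool(
  commands=[
    {"grip":0.9,"linear":[0,0,0.2],"delta_rot":[0,0,0.05]},
    {"grip":0.9,"linear":[0,0,0.3],"delta_rot":[0,0,0.1]},
    {"grip":0.9,"linear":[0,0,0.4],"delta_rot":[0,0,0.15]},
    {"grip":0.9,"linear":[0,0,0.5],"delta_rot":[0,0,0.2]},
  ],
)

```text
t: 19.6
position: [0.5732, -0.0483, 0.1454]
ee_rot: [0.002, 0.799, 0.602, -0.001]
wrist_force: [-6.0, -2.0, 14.7]
grip_width: 0.0253
grasp_force: 106.6
```

```bash
python3 - <<'E'
from h import *
go([.5725,-.0469,.148])
E
```

```text
pos [ 0.5732 -0.0483  0.1454] yawx 1.291 z [ 0.    -0.004 -1.   ] F [-6.  -2.  14.7] T [-0.6   1.57  0.03] j [-0.2   0.22  1.81 -0.    1.11  0.08]
lin mm [ 1.1 -1.1 -2.6]
```

Emit:
drive_tool(
  commands=[
    {"grip":0.9,"linear":[0,0,0.1],"delta_rot":[0,0,0.05]},
    {"grip":0.9,"linear":[0,0,0.2],"delta_rot":[0,0,0.1]},
    {"grip":0.9,"linear":[0,0,0.3],"delta_rot":[0,0,0.15]},
    {"grip":0.9,"linear":[0,0,0.3],"delta_rot":[0,0,0.15]},
  ],
)

```text
t: 20.0
position: [0.5732, -0.0481, 0.1453]
ee_rot: [0.002, 0.841, 0.541, -0.001]
wrist_force: [-6.5, -1.9, 15.5]
grip_width: 0.0248
grasp_force: 106.7
```

```bash
python3 - <<'E'
from h import *
go([.5725,-.0469,.148])
E
```

```text
pos [ 0.5732 -0.0481  0.1453] yawx 1.142 z [ 0.    -0.003 -1.   ] F [-6.5 -1.9 15.5] T [-0.52  1.64  0.06] j [-0.2   0.22  1.81 -0.    1.11  0.23]
lin mm [ 0.8 -1.1 -2.7]
```

Emit:
drive_tool(
  commands=[
    {"grip":0.9,"linear":[0,0,0.1],"delta_rot":[0,0,0.05]},
    {"grip":0.9,"linear":[0,0,0.1],"delta_rot":[0,0,0.1]},
    {"grip":0.9,"linear":[0,0,0.1],"delta_rot":[0,0,0.15]},
    {"grip":0.9,"linear":[0,0,0.1],"delta_rot":[0,0,0.15]},
  ],
)

```text
t: 20.4
position: [0.5732, -0.0479, 0.1453]
ee_rot: [0.001, 0.879, 0.476, -0.001]
wrist_force: [-6.1, -1.0, 15.6]
grip_width: 0.0249
grasp_force: 106.8
```

```bash
python3 - <<'E'
from h import *
go([.5725,-.0469,.148])
E
```

```text
pos [ 0.5732 -0.0479  0.1453] yawx 0.993 z [ 0.    -0.003 -1.   ] F [-6.1 -1.  15.6] T [-0.37  1.64  0.18] j [-0.2   0.22  1.81 -0.    1.11  0.38]
lin mm [ 0.5 -1.1 -2.7]
```

Emit:
drive_tool(
  commands=[
    {"grip":0.9,"linear":[0,0,0],"delta_rot":[0,0,0.05]},
    {"grip":0.9,"linear":[0,0,0],"delta_rot":[0,0,0.1]},
    {"grip":0.9,"linear":[0,0,0],"delta_rot":[0,0,0.1]},
  ],
)

```text
t: 20.7
position: [0.5732, -0.0477, 0.1453]
ee_rot: [0.001, 0.902, 0.432, -0.001]
wrist_force: [-7.0, -1.1, 15.4]
grip_width: 0.0249
grasp_force: 106.8
```

```bash
python3 - <<'E'
from h import *
go([.5725,-.0469,.148])
E
```

```text
pos [ 0.5732 -0.0477  0.1453] yawx 0.893 z [ 0.    -0.003 -1.   ] F [-7.  -1.1 15.4] T [-0.28  1.67  0.3 ] j [-0.2   0.22  1.81 -0.    1.11  0.48]
lin mm [ 0.2 -1.1 -2.7]
```

Emit:
drive_tool(
  commands=[
    {"grip":0.9,"linear":[0,0,-1],"delta_rot":[0,0,-0.1]},
    {"grip":0.9,"linear":[0,0,-2.5],"delta_rot":[0,0,-0.22]},
    {"grip":0.9,"linear":[0,0,-10],"delta_rot":[0,0,-0.22]},
    {"grip":0.9,"linear":[0,0,-40],"delta_rot":[0,0,-0.22]},
    {"grip":0.9,"linear":[0,0,-80],"delta_rot":[0,0,-0.22]},
  ],
)

```text
t: 21.2
position: [0.5702, -0.0459, 0.2186]
ee_rot: [-0.003, 0.85, 0.527, -0.002]
wrist_force: [0.5, -1.1, -1.4]
grip_width: 0.0248
grasp_force: 106.9
```

Emit:
drive_tool(
  commands=[
    {"grip":0.9,"linear":[0,0,-10],"delta_rot":[0,0,0]},
    {"grip":0.9,"linear":[0,0,-10],"delta_rot":[0,0,0]},
    {"grip":0.9,"linear":[0,0,-10],"delta_rot":[0,0,0]},
  ],
)

```text
t: 21.5
position: [0.5717, -0.0463, 0.2296]
ee_rot: [-0.001, 0.85, 0.527, -0.001]
wrist_force: [-0.3, -0.1, -1.5]
grip_width: 0.0253
grasp_force: 107.0
```

```bash
python3 - <<'E'
from h import *
go([.515,.2695,.232])
c=snap('wrist','w9');g=cv2.cvtColor(c['color'],cv2.COLOR_RGB2GRAY)
sc=proj(c,[.5725,-.0469,.044])[0];o=env.get_obs();p=np.array(o['position']);q=o['ee_rot'];R=Ro.from_quat([q[1],q[2],q[3],q[0]]).as_matrix()
print(sc,proj(c,p+R[:,2]*.109)[0]);x,y=sc.astype(int)
print('\n'.join(''.join(' .:-=+*%@'[min(8,k//26)] for k in r) for r in g[y-22:y+26,x-26:x+26]))
E
```

```text
pos [ 0.5717 -0.0463  0.2296] yawx 1.111 z [-0.002  0.001 -1.   ] F [-0.3 -0.1 -1.5] T [-0.05  0.02 -0.03] j [-0.2   0.12  1.75  0.    1.27  0.26]
lin mm [ 257.8 -191.    -2.1]
[275.84753987 191.42113473] [273.59810492 211.93770863]
=============++=+=+=======+=========+===============
=================+=+===========+=====+==============
+=---===========+=====++===========+================
------===========++==+==+=====+======++==========+==
----::-==========+=========+==+=======+=============
=+==::-===========+====+==+====+====================
=+==-::-===============+=====++======+==============
+====::--========+=========+===++++=+========+======
+====-::-=============+================+========+===
+++==-::--==========+=====-=--=================+====
++====:::-==============---------===================
++++==-::--===========----===------=================
+++====::--=========---=++===+++=----===============
+++++==-::--=======---=+**%%%%*+==----==============
=++++==-::--======--=+**+====+***+=----====+======+=
-++++===:::--===---=+**-:..=+++++**+=--=============
:-=+====-::::-==---
[... 976 characters left out ...]
===========
........-++===+=-::-===----------------=============
........:=+=+===-::--===--=----------===============
.........-=======:::-======--------=================
.........:-=+====-::--========---=========+=======+=
..........-+======::--========-=====================
... ......-+======-::--===================++==+=====
..........:-++====-.:--===========================+=
...........-=++====:::--========+===================
...........:-+=====-::-=+****=======================
............-=++====::-=+*%*+=======================
............:=++====-::=+++++=======================
.............-+=====-:-=+++=========================
.............-++==+==-==+++===-=====================
```

```bash
python3 - <<'E'
from h import *
c=load('w9');x0,y0=275-26,191-22
for a,b,z in(((23.2,17),(27.5,28),.042),((27,17),(33,28),.042),((5,4),(20,41),.036)):
    P=unproj(c,[(x0+a[0],y0+a[1]),(x0+b[0],y0+b[1])],z);d=P[0]-P[1];print(np.arctan2(d[1],d[0]))
go([.5195,.274,.232])
E
```

```text
1.475004298383013
1.603369591960665
1.4762251857041868
pos [ 0.5711 -0.0462  0.2287] yawx 1.111 z [-0.004  0.001 -1.   ] F [-0.   0.1 -2.7] T [ 0.01 -0.01  0.05] j [-0.2   0.12  1.75  0.    1.27  0.26]
lin mm [ 264.  -188.3   -2.8]
```

```bash
python3 - <<'E'
from h import *
c=load('w6');hsv=cv2.cvtColor(c['color'],cv2.COLOR_RGB2HSV)
P=unproj(c,[(250,163.3),(306.7,158.7),(309.3,213.3),(256,218)],.078);print(P.round(4),P.mean(0))
m=(hsv[...,1]>90)&(hsv[...,2]>60)&(hsv[...,0]<25)
V=hsv[...,2]
print('\n'.join(''.join('.' if not m[y,x] else str(min(9,V[y,x]//26)) for x in range(244,318,1)) for y in range(150,224,2)))
E
```

```text
[[0.4869 0.244  0.078 ]
 [0.488  0.3078 0.078 ]
 [0.5523 0.3066 0.078 ]
 [0.552  0.2432 0.078 ]] [0.51980457 0.27539101 0.078     ]
..........................................................................
..........................................................................
....................................3333333333333333333333................
.............3332333333322233333333333333333333333333333333...............
..........333333333332332333232333333333333333333333333333333.............
........333333232233233333323233333333333333333344555555666777............
.......33333322222223332333444455666666666666665667766666777776...........
......555666655556666666655555566666666666666665566776667777776...........
......666666665566666666665555566666666666666665666676667777776...........
......566666665566666666655555556666666666666665566666677777776...........
......566666666566666666655555555666666666666665566666677777776...........
.......66666665556666666665555556666666666666665566665677777776...........
.......66666666555666666665555555666666666666666666666666777777.....
[... 1106 characters left out ...]
...2566666666665.........
..........566666665..................................466666666666.........
...........666666653.................................256666666666.........
...........6666666542.................................46666666666.........
...........66666665554................................35666666666.........
...........666666665554...............................245.................
............6666666556652.................................................
..........................................................................
..........................................................................
..........................................................................
```

Emit:
drive_tool(
  commands=[
    {"grip":0.9,"linear":[40,-28,-3],"delta_rot":[0,0,0]},
    {"grip":0.9,"linear":[80,-56,-3],"delta_rot":[0,0,0]},
    {"grip":0.9,"linear":[120,-84,-3],"delta_rot":[0,0,0]},
    {"grip":0.9,"linear":[160,-112,-3],"delta_rot":[0,0,0]},
    {"grip":0.9,"linear":[200,-140,-3],"delta_rot":[0,0,0]},
  ],
)

```text
t: 22.05
position: [0.5336, 0.1962, 0.2313]
ee_rot: [-0.001, 0.85, 0.527, -0.002]
wrist_force: [0.8, 0.1, -2.5]
grip_width: 0.0247
grasp_force: 107.0
```

Emit:
drive_tool(
  commands=[
    {"grip":0.9,"linear":[30,-22,0],"delta_rot":[0,0,0]},
    {"grip":0.9,"linear":[55,-40,0],"delta_rot":[0,0,0]},
    {"grip":0.9,"linear":[65.5,-48.5,0],"delta_rot":[0,0,0]},
    {"grip":0.9,"linear":[65.5,-48.5,0],"delta_rot":[0,0,0]},
    {"grip":0.9,"linear":[65.5,-48.5,0],"delta_rot":[0,0,0]},
  ],
)

```text
t: 22.55
position: [0.5208, 0.2739, 0.2327]
ee_rot: [0.0, 0.849, 0.528, -0.001]
wrist_force: [0.4, -0.5, -1.1]
grip_width: 0.0248
grasp_force: 107.0
```

```bash
python3 - <<'E'
from h import *
go([.520,.2755,.1195])
c=snap('wrist','w10');o=env.get_obs();p=np.array(o['position']);q=o['ee_rot'];R=Ro.from_quat([q[1],q[2],q[3],q[0]]).as_matrix()
t=p+R[:,2]*.109;print('tip',t,proj(c,t)[0]);
hc=np.array([.52,.2755,.078]);H=[hc+np.array([a,b,0])*.01 for a,b in((-1,-1),(-1,1),(1,1),(1,-1))]
x0,y0=(250,165);print('hole',(proj(c,H)-[x0,y0]).round(1).tolist(),'blade', (proj(c,[t+R[:,0]*.006,t-R[:,0]*.006])-[x0,y0]).round(1).tolist())
g=cv2.cvtColor(c['color'],cv2.COLOR_RGB2GRAY)
print('\n'.join(''.join(' .:-=+*%@'[min(8,k//22)] for k in r) for r in g[y0:y0+55,x0:x0+55]))
E
```

```text
pos [0.5208 0.2739 0.2327] yawx 1.112 z [-0.002 -0.002 -1.   ] F [ 0.4 -0.5 -1.1] T [ 0.07 -0.    0.04] j [ 0.37  0.15  1.71 -0.    1.28  0.82]
lin mm [  1.4  -1.3 113.2]
tip [0.52094721 0.27336563 0.12408098] [275.07806002 212.24464939]
hole [[18.8, 44.8], [9.8, 27.5], [27.9, 18.7], [36.7, 36.3]] blade [[25.1, 40.4], [25.1, 54.0]]
+++++++++++++++++**%%%%%%%*******************++++++++++
+++++++++++++++**%%%%%%%%*******************%*=++++++++
++++++++++++***%%%%%%%%*****************%%%%%*+++++++++
++++++++++***%%%%%%%%%*%***************%%%%%%*==+++++++
++++++++*%%%%%%%%%%%%%***************%%%%%%%%**=+++++++
++++++*%@@@%%%%%%%%%%%%***********%%%%%%%%%%***==++++++
++++*%@@@@%%%%%%%%%%%%%*********%%%%%%%%%%%%***+=++++++
++*%@@@@%%%%%%%%%%%%%%%********%%%%%%%%%%*******=++++++
*%@@@@@@%%%%%%%%%%%%%%%%***%%%%%%%%%%%******%*%%*=+++++
%@@@@@@@%%%%%%%%%%%%%%%%**%%%%%%%%%%*******%%%%%*=+++++
@@@@@@@%%%%%%%%%%%%%%%%%%%%%%%%%%*******%%%**%%%%*=+*++
@@@@@%%%%%%%%%%%%%%%%%%%%%%%%%%%*******%*%%%%%%%%*+++++
@@%%%%%%%%%%%%%%%%%%%%%%*%%%*%********%%%%%%%%%%%%*+***
@%%%%%%%%%%%%%%%%%%%%%****%******%%%*%
[... 1613 characters left out ...]
*%%%%%%%%%%%%***************
%%%%%%%***********=-=++++++*%%%%%%%%%%%%***************
%%%%%*************+==+**+++*%%%%%%%%%%%%%%*************
%%%%**************++**%*+++*%%%%%%%%%%%%%**************
********************%%%%+++*%%%%%%%%%%%%%%***********%%
******************%%%%%%****%%%%%%%%%%%%%%*********%%%%
****************%%%%%%%%****%%%%%%%%%%%%%%******%%%%%%%
**************%%%%%%%%%*****+*%%%%%%%%%%%%****%%%%%%%%%
************%%%%%%%%%*+++++==+%%%%%%%%%%%%**%%%%%%%%%%%
*********%%%%%%%*%%**++++++===*%%%%%%%******%%%%%%%%%%%
********%%%%%%%%*****++++++===+%%%%*%********%%%%%%%%%%
*****%%%%%%%%%*******++++++==-+%%%***********%%%%%%%*++
***%%%%%%%%%%********=+++++===+***************%%%%*+===
```

Emit:
drive_tool(
  commands=[
    {"grip":0.9,"linear":[1.5,-1.3,15],"delta_rot":[0,0,0]},
    {"grip":0.9,"linear":[1.5,-1.3,32],"delta_rot":[0,0,0]},
    {"grip":0.9,"linear":[1.5,-1.3,45],"delta_rot":[0,0,0]},
    {"grip":0.9,"linear":[1.5,-1.3,55],"delta_rot":[0,0,0]},
    {"grip":0.9,"linear":[1.5,-1.3,60],"delta_rot":[0,0,0]},
  ],
)

```text
t: 23.1
position: [0.52, 0.276, 0.1722]
ee_rot: [-0.0, 0.85, 0.527, -0.001]
wrist_force: [0.6, -0.0, -1.4]
grip_width: 0.025
grasp_force: 107.0
```

Emit:
drive_tool(
  commands=[
    {"grip":0.9,"linear":[0,0,15],"delta_rot":[0,0,0]},
    {"grip":0.9,"linear":[0,0,30],"delta_rot":[0,0,0]},
    {"grip":0.9,"linear":[0,0,40],"delta_rot":[0,0,0]},
    {"grip":0.9,"linear":[0,0,46],"delta_rot":[0,0,0]},
    {"grip":0.9,"linear":[0,0,47],"delta_rot":[0,0,0]},
  ],
)

```text
t: 23.6
position: [0.5199, 0.2767, 0.1257]
ee_rot: [-0.0, 0.849, 0.528, -0.001]
wrist_force: [-0.4, -0.3, -1.8]
grip_width: 0.0248
grasp_force: 107.0
```

Emit:
drive_tool(
  commands=[
    {"grip":0.9,"linear":[0,0,2],"delta_rot":[0,0,0]},
    {"grip":0.9,"linear":[0,0,3],"delta_rot":[0,0,0]},
    {"grip":0.9,"linear":[0,0,3],"delta_rot":[0,0,0]},
  ],
)

```text
t: 23.9
position: [0.5211, 0.277, 0.1246]
ee_rot: [0.0, 0.849, 0.528, 0.0]
wrist_force: [0.3, 0.1, -2.2]
grip_width: 0.0248
grasp_force: 107.0
```

Emit:
drive_tool(
  commands=[
    {"grip":0.9,"linear":[0,0,1],"delta_rot":[0,0,0]},
    {"grip":0.9,"linear":[0,0,2],"delta_rot":[0,0,0]},
    {"grip":0.9,"linear":[0,0,3],"delta_rot":[0,0,0]},
    {"grip":0.9,"linear":[0,0,3],"delta_rot":[0,0,0]},
  ],
)

```text
t: 24.3
position: [0.5206, 0.2768, 0.1209]
ee_rot: [-0.0, 0.849, 0.528, -0.0]
wrist_force: [-0.0, -0.4, -2.3]
grip_width: 0.0249
grasp_force: 107.0
```

Emit:
drive_tool(
  commands=[
    {"grip":0.9,"linear":[0,0,1],"delta_rot":[0,0,0]},
    {"grip":0.9,"linear":[0,0,2],"delta_rot":[0,0,0]},
    {"grip":0.9,"linear":[0,0,2],"delta_rot":[0,0,0]},
  ],
)

```text
t: 24.6
position: [0.5208, 0.277, 0.1199]
ee_rot: [0.0, 0.849, 0.528, 0.0]
wrist_force: [-1.9, -1.1, 3.7]
grip_width: 0.0247
grasp_force: 107.7
```

Emit:
drive_tool(
  commands=[
    {"grip":0.2,"linear":[0,0,0],"delta_rot":[0,0,0]},
    {"grip":-0.5,"linear":[0,0,0],"delta_rot":[0,0,0]},
    {"grip":-1,"linear":[0,0,0],"delta_rot":[0,0,0]},
    {"grip":-1,"linear":[0,0,0],"delta_rot":[0,0,0]},
    {"grip":-1,"linear":[0,0,0],"delta_rot":[0,0,0]},
  ],
)

```text
t: 25.1
position: [0.5207, 0.2769, 0.119]
ee_rot: [0.0, 0.849, 0.528, -0.0]
wrist_force: [-0.7, -0.1, 0.2]
grip_width: 0.0853
grasp_force: 0.0
```

Emit:
drive_tool(
  commands=[
    {"grip":-1,"linear":[0,0,-20],"delta_rot":[0,0,0]},
    {"grip":-1,"linear":[0,0,-55],"delta_rot":[0,0,0]},
    {"grip":-1,"linear":[0,0,-95],"delta_rot":[0,0,0]},
    {"grip":-1,"linear":[0,0,-135],"delta_rot":[0,0,0]},
    {"grip":-1,"linear":[0,0,-160],"delta_rot":[0,0,0]},
  ],
)

```text
t: 25.6
position: [0.5219, 0.2774, 0.2831]
ee_rot: [0.0, 0.849, 0.528, 0.003]
wrist_force: [0.0, 0.2, -0.8]
grip_width: 0.0853
grasp_force: 0.0
```

Emit:
drive_tool(
  commands=[
    {"grip":-1,"linear":[0,0,0],"delta_rot":[0,0,0]},
    {"grip":-1,"linear":[0,0,0],"delta_rot":[0,0,0]},
    {"grip":-1,"linear":[0,0,0],"delta_rot":[0,0,0]},
  ],
)

```text
t: 25.9
position: [0.5195, 0.2764, 0.2768]
ee_rot: [-0.0, 0.849, 0.528, -0.002]
wrist_force: [0.2, 0.0, 0.8]
grip_width: 0.0854
grasp_force: 0.0
```

```bash
python3 - <<'E'
from h import *
go([.520,.2755,.1195])
c=snap('wrist','w11');s=snap('side','s11')
print('pred',proj(c,[.52,.2755,.162]),proj(s,[[.52,.2755,.162],[.52,.2755,.082]]))
for k in (c,s):
    g=k['color'].max(2); x,y=proj(k,[.52,.2755,.13])[0].astype(int)
    print(x-25,y-36);print('\n'.join(''.join('#' if v<50 else '.' for v in r) for r in g[y-36:y+40:2,x-25:x+26]))
T=snap('top','top11'); x,y=proj(T,[.5725,-.0469,.044])[0].astype(int)
g=cv2.cvtColor(T['color'],cv2.COLOR_RGB2GRAY)[y-26:y+30,x-20:x+21]
print('\n'.join(''.join(' .:-=+*%@'[min(8,v//20)] for v in r) for r in g))
E
```

```text
pos [0.5195 0.2764 0.2768] yawx 1.112 z [-0.004 -0.001 -1.   ] F [0.2 0.  0.8] T [-0.02 -0.    0.02] j [0.37 0.12 1.67 0.   1.36 0.83]
lin mm [ -0.2   1.2 157.3]
pred [[275.7647827  210.36482759]] [[179.52433806 265.88635107]
 [186.63613065 305.85179272]]
250 164
...................................................
...................................................
...................................................
...................................................
...................................................
...................................................
.....................############..................
..................##################...............
................######################.............
...............########################............
..............##########################...........
..............##########################...........
..............###########################..........
.............###########################...........
..............###########################..........
..............###########################..........
....
[... 4775 characters left out ...]
.................:..:-*+:.-=
:-@+:.............................-*+:::-
.=@+....::.........:..............-*+:.::
:=@=..............................-*=:.--
:=@=..............................-*=::--
:+@-.............................:-*=..:-
-*@-..............................-*-.:::
-*%-...:.......................:..-*-::::
-**:.............................:=*-.:-=
-%*:............:....:...........:=*::-==
-@*:..............:..............:+*::-==
-@+:....:..:.....:.:.............:+*::-==
=@+:.......:..........:...:......-**::-==
=@=..............................-**::===
=@=...:..........................-*+::===
+@-...:..........................-*=::==+
*@-..............................-*=::===
```

```bash
python3 -c "
from bench import env
print(env.hand_in())"
```

```text
the job is handed in; nothing more can be done
None
```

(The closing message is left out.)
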